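# Lay up an inlay panel and cover it with the pinned caul

## Robot

A 7-joint arm with a two-finger parallel gripper is mounted at the origin on the work surface. World frame = base frame: x ahead of the robot, y to its left, z up, the work surface at z = 0. Lengths are in m, angles in rad, forces in N, time in s.
With the tool pointing down it reaches from about 0.4 to 0.85 m from the base axis. Payload 4.5 kg.
Tool frame: the origin (TCP) lies midway between the tips of the shut fingers; the grasp point (between the pads) lies manip.grip_point_offset behind it (manip.grip_point_offset is the distance from the TCP to the grasp point, in m); z points along the fingers, y is the direction in which the jaws open and shut (so a half turn about z gives the same grasp; the last joint's range is limited). The gripper opens to 88 mm and grips with 3 to 60 N. Pads are 18 mm wide; open, the fingers measure 123 mm over their backs; the gripper's body (75 mm by 187 mm) begins 45 mm behind the grasp point.
Start: joints at [1.189, 0.689, -0.195, 1.565, 0.157, 0.902, -0.215], TCP at [0.252, -0.572, 0.239] pointing down, gripper open.
Joint ranges: [-3.01, 3.01], [-0.46, 2.08], [-1.47, 1.51], [0.13, 2.56], [-1, 4.14], [0.04, 2.09], [-2.66, 2.66]. Speed limits (rad/s): [2.57, 2.57, 3.14, 3.14, 3.14, 3.14, 3.14].

## Interface

Orientations are given as [roll, pitch, yaw] about the fixed x, y, z axes, in that order (R = Rz(yaw) Ry(pitch) Rx(roll)).
In Python, from workcell import get_obs, viewer, manip, look_for, outline_of gives the robot as it stands.
- The arm moves only by the tool move_arm, never from a script. Its argument "motion" is a list of rows, each an object of numbers: "dx", "dy", "dz": the shift along the tool's x, y, z in cm; "turn": the turn about the tool's z in rad; "gripper": the opening, from -1 (shut) to 1 (fully open). A call has 1 to 12 rows; each row is the pose to reach, as a shift and turn from the pose commanded when the call began, along the tool's axes at that moment; what a row does not reach only later rows make up. A row lasts 1/10 s, in which the tool goes at most 50 mm and 8.59 degrees, less where a joint would pass 70% of its speed; a pose out of reach is approached as far as the arm can. A call with a gripper value outside its range is refused whole. The fingers move at their own pace and stop on an object; "squeeze" is the grip in N (left out, the last holds). Time passes only in rows, so rows that repeat a pose let the fingers close. It gives the time, the measured TCP pose, the force and the opening at its end, in the units of the state.
- get_obs(): the state, without advancing time (a new reading comes with each control period).
- viewer.camera(name): name is "scene" or "side" or "wrist"; returns a dict with "frame" (420x560x3 uint8, red, green, blue), "camera_matrix" (3x3 intrinsics, pixels), "k1" (the pictures are not rectified: a ray, as slopes to the right and down, at radius r is drawn at 1 + k1 r^2 times it, then the intrinsics apply), "T" (4x4, takes a point from camera to world coordinates). Camera axes: x right, y up, looking along -z (the intrinsics and any distortion apply to the point x, -y, -z); pixel columns grow to the right and rows downward; lengths in m; the calibration is good to about 2 mm. A picture is of the moment at which its call begins. There is no depth.
- manip.close_job(): hands the job in, once; it reports no verdict.
Trained networks look in a picture, given as the dict that the camera call returned (one of the last four; its "shot" number tells which), for a name from the list of things; names that differ only in an ending like _2 or _b are one class to them, and where a whole thing is asked for, a point or a joint stands for the part that bears it (a point fixed in the world has none). Each returns a list of dicts, best first, with "conf" (0 to 1); they miss things now and then, are a little off and sometimes report something else, mostly with a low value. They report only what shows in the picture. A call takes as long as a camera call.
- look_for(picture, label): "xyz" ([x, y, z] in m, in the coordinates of the camera as it stood for that picture, good to about 4 mm: the middle of the surface that is visible of it).
- outline_of(picture, label): "mask" (420x560 bool, what is visible of it).
The state is a dict: "time": time; "joint_positions": joint angles; "dq": joint speeds; "joint_torque": joint torques, N m; "ee_pos": TCP position; "ee_rot": TCP orientation; "contact_force": force on the tool from outside, world axes, zero at the start; "wrist_torque": the same for the moment, N m; "width": finger opening in m.
Only numpy, scipy, OpenCV 4.12 (cv2) and the standard library are available. Lean on these libraries where they do the work, as an engineer would, in place of code of your own. Each camera call takes 0.05 s, during which the arm holds its last target. There are 200 camera calls.

## Task

Lay up the wooden panel on the white board for the press: set the eight-sided tile on the middle cross, the long pointed tile lengthwise on the cross between it and the round rosette, and the square tile on the cross between it and the small diamond, each flat, centred on its cross and with its straight sides square to the panel. Then lower the ribbed caul over all three so that both dowel pins come through its holes and it lies fully down on the tiles. Set every piece down, never let it drop, and leave the hammer, the chisel and the tin where they lie.

Things in the scene. Friction and masses are not known exactly. Their poses are not given: they have to be found in the camera images.
- board: Fixed white board 372 x 120 x 12 mm with a dark wood panel 314 x 96 x 6 mm on it (panel face at z 18 mm). Origin: centre of the underside; x along, y across, z up. Pencil line along y = 0, crossed at x = -74, 0, +74 mm: the places for the tiles. Upright 12 mm steel dowel pins at x = -170 and +170, y = 0, tops at z 50, the last 10 mm tapering to 4 mm.
- rosette: Round tile 36 mm in diameter, 10 mm thick, already glued to the panel (fixed) at one end, on the middle line at x = -137 or +137 mm of the board; which end varies. Origin: centre of its underside, on the panel's face.
- diamond: Small square tile 30 mm a side, 10 mm thick, already glued to the panel (fixed) with its corners pointing along and across the panel (42 mm from corner to corner), on the middle line at the other end from the rosette. Origin: centre of its underside, on the panel's face.
- octagon: Loose eight-sided tile (regular octagon), 58 mm between facing flat sides, 10 mm thick, about 28 g: dark wood with a pale face and a dark star. It lies flat, face up, on the bench. Origin: centre of its underside. x and y axes: each at right angles to a pair of flat sides; z up.
- spindle: Loose long tile, a six-sided spindle 70 mm long and 36 mm wide, 10 mm thick, about 22 g, dark wood with a pale face: two straight parallel sides 34 mm long and a right-angled point at each end. It lies flat, face up, on the bench. Origin: centre of its underside. x: along its length, from point to point; y across the 36 mm width; z up.
- square: Loose square tile 44 mm a side, 10 mm thick, about 22 g, dark wood with a pale face and a dark star. It lies flat, face up, on the bench. Origin: centre of its underside. x and y axes: at right angles to its sides; z up.
- caul: Loose caul, 0.36 kg: plywood plate 368 x 96 x 12 mm, 15 mm through holes at x = -170 and +170, y = 0; on top a rib to hold it by, 240 mm along x, 30 wide, 30 high (top at z 42 mm). Lies on the bench, rib up. Origin: centre of the underside; x along, z up. Fits either way round. Seated, its underside is 28 mm above the board's origin, pins 10 mm out of the plate.
- hammer: Loose hammer lying on the bench, wooden handle and dark steel head, 230 mm long, 26 mm high. Origin: middle of its length, on the bench; x from the handle's end towards the head. To be left alone.
- chisel: Loose wide chisel with a blue handle lying on the bench, 235 mm long, 24 mm high. Origin: near the middle of its length, on the bench; x towards the blade. To be left alone.
- tin: Closed metal tin standing on the bench, 72 mm in diameter, 85 mm high. Origin: centre of its underside. To be left alone.

How it is judged:
On the way:
1. the three tiles lie in their places on the panel, let go, while the caul is still off it (z of octagon in the frame of board between 0.015 and 0.021 m and angle between each of octagon, spindle, square's own z axis and vertical below 0.06 rad and linear speed of each of octagon, spindle, square below 0.02 m/s and horizontal distance between octagon and board below 0.01 m and (angle between the x axis of octagon and the x axis of board, either way round below 0.15 rad or angle between the x axis of octagon and the x axis of board, either way round between 0.635 and 0.935 rad or angle between the x axis of octagon and the x axis of board, either way round above 1.42 rad) and z of spindle in the frame of board between 0.015 and 0.021 m and y of spindle in the frame of board between -0.01 and 0.01 m and horizontal distance between spindle and rosette between 0.053 and 0.073 m and horizontal distance between each of spindle, square and board below 0.086 m and angle between the x axis of spindle and the x axis of board, either way round below 0.15 rad and z of square in the frame of board between 0.015 and 0.021 m and y of square in the frame of board between -0.01 and 0.01 m and horizontal distance between square and diamond between 0.053 and 0.073 m and (angle between the x axis of square and the x axis of board, either way round below 0.15 rad or angle between the x axis of square and the x axis of board, either way round above 1.42 rad) and contact force between the fingers and octagon below 0.05 N and contact force between the fingers and spindle below 0.05 N and contact force between the fingers and square below 0.05 N and horizontal distance between caul and board above 0.1 m), for 0.2 s.
At the end, for the whole second after the job is handed in: Tile centres within 10 mm of their crosses, the spindle on the rosette's side and the square on the diamond's, flat on the panel, sides within 8 degrees of square to it. Caul on both pins over them, fully down (within 3.5 mm), level, centred within 6 mm. All at rest (z of octagon in the frame of board between 0.015 and 0.021 m and angle between each of octagon, spindle, square's own z axis and vertical below 0.06 rad and linear speed of each of octagon, spindle, square, caul below 0.02 m/s and horizontal distance between octagon and board below 0.01 m and (angle between the x axis of octagon and the x axis of board, either way round below 0.15 rad or angle between the x axis of octagon and the x axis of board, either way round between 0.635 and 0.935 rad or angle between the x axis of octagon and the x axis of board, either way round above 1.42 rad) and z of spindle in the frame of board between 0.015 and 0.021 m and y of spindle in the frame of board between -0.01 and 0.01 m and horizontal distance between spindle and rosette between 0.053 and 0.073 m and horizontal distance between each of spindle, square and board below 0.086 m and angle between the x axis of spindle and the x axis of board, either way round below 0.15 rad and z of square in the frame of board between 0.015 and 0.021 m and y of square in the frame of board between -0.01 and 0.01 m and horizontal distance between square and diamond between 0.053 and 0.073 m and (angle between the x axis of square and the x axis of board, either way round below 0.15 rad or angle between the x axis of square and the x axis of board, either way round above 1.42 rad) and horizontal distance between caul and board below 0.006 m and angle between the x axis of caul and the x axis of board, either way round below 0.04 rad and angle between caul's own z axis and vertical below 0.03 rad and z of caul in the frame of board between 0.024 and 0.0315 m); the robot touches nothing.
It fails at once if the hammer, the chisel or the tin moved more than 20 mm from where it lay (distance of any of hammer, chisel, tin from where it was at the start of the episode above 0.02 m).
It fails at once if a tile or the caul was dropped or thrown (faster than 0.6 m/s with no finger on it) ((linear speed of octagon above 0.6 m/s and contact force between the fingers and octagon below 0.05 N) or (linear speed of spindle above 0.6 m/s and contact force between the fingers and spindle below 0.05 N) or (linear speed of square above 0.6 m/s and contact force between the fingers and square below 0.05 N) or (linear speed of caul above 0.6 m/s and contact force between the fingers and caul below 0.05 N)).
It also fails if it takes over 106 s, if anything falls off the work surface, if the arm or the gripper's body presses on something with over 40 N, if the wrist force passes 120 N, or if a joint passes its speed limit or range.

## Working session

There is one attempt and no reset: what is moved stays moved. The work goes in short steps, Python scripts to look and compute and a tool call to move; the robot and the scene stay as the last step left them, time stands still between calls to the robot, and variables do not carry over. Pictures are saved under pics/ and viewed, about 12 in all and at most 16, crops included, and the job is handed in when it is done.

Besides the shell and the picture viewer there is one more tool, called after "Call:" as name([rows], argument=value, ...), one row to a line, values as JSON. move_arm: Moves the arm, as the interface text tells. Its arguments: {"type":"object","properties":{"motion":{"type":"array"},"squeeze":{"type":"number"}},"required":["motion"]}

```bash
mkdir -p pics; ls
cat > h.py <<'E'
import numpy as np, cv2
from scipy.spatial.transform import Rotation as R
from workcell import get_obs, viewer, manip, look_for, outline_of
def save(p,n): cv2.imwrite(f'pics/{n}.png', p['frame'][:,:,::-1])
def w(p,x): T=np.array(p['T']); return T[:3,:3]@np.array(x)+T[:3,3]
def pix2plane(p,uv,z):
    K=np.array(p['camera_matrix']);uv=np.atleast_2d(np.array(uv,float))
    d=np.c_[(uv[:,0]-K[0,2])/K[0,0],(uv[:,1]-K[1,2])/K[1,1]]
    s=d.copy()
    for _ in range(30): s=d/(1+p['k1']*(s**2).sum(1,keepdims=True))
    T=np.array(p['T']); r=np.c_[s[:,0],-s[:,1],-np.ones(len(s))]@T[:3,:3].T
    t=(z-T[2,3])/r[:,2]
    return (T[:3,3]+t[:,None]*r)[:,:2]
def proj(p,P):
    K=np.array(p['camera_matrix']);T=np.array(p['T']);c=(np.atleast_2d(P)-T[:3,3])@T[:3,:3]
    s=np.c_[c[:,0],-c[:,1]]/-c[:,2:3]; s=s*(1+p['k1']*(s**2).sum(1,keepdims=True))
    return np.c_[s[:,0]*K[0,0]+K[0,2],s[:,1]*K[1,1]+K[1,2]]
def rect(p,m,z):
    c=max(cv2.findContours(m.astype(np.uint8),0,1)[0],key=cv2.contourArea)[:,0]
    q=pix2plane(p,c,z)*1000
    (cx,cy),(a,b),th=cv2.minAreaRect(q.astype(np.float32))
    if b>a: a,b,th=b,a,th+90
    return np.round([cx,cy,a,b,th],1)
E
python3 - <<'E'
from h import *
o=get_obs(); print(o['ee_pos'],o['ee_rot'],o['width'],o['time'],manip.grip_point_offset)
tops=dict(board=.012,rosette=.028,diamond=.028,octagon=.01,spindle=.01,square=.01,caul=.012,hammer=.02,chisel=.02,tin=.085)
for n in ['scene','side','wrist']:
    p=viewer.camera(n); save(p,n+'0'); T=np.array(p['T']); print(n,T[:3,3].round(3),(-T[:3,2]).round(2))
    for k,z in tops.items():
        l=look_for(p,k)[:1]; m=outline_of(p,k)[:1]
        if l: print(k,round(l[0]['conf'],2),w(p,l[0]['xyz']).round(3), rect(p,m[0]['mask'],z) if m and m[0]['mask'].sum()>20 else '')
E
```

```text
pics
[ 0.25214509 -0.57119872  0.23791596] [-3.13978067e+00  1.31954194e-04  4.15849686e-01] 0.08819082373219998 0.0 0.0187
scene [0.978 0.608 0.741] [-0.4  -0.59 -0.7 ]
board 0.91 [ 0.579 -0.161  0.019] [ 548.2 -178.1  401.3  134.4    7.6]
rosette 0.47 [ 0.429 -0.194  0.029] [573.2 200.  363.5 104.  169.5]
diamond 0.49 [ 0.693 -0.157  0.029] [ 694.6 -159.    38.6   33.4   57.8]
octagon 0.65 [0.522 0.373 0.01 ] [523.  374.5  64.7  60.3  25.2]
spindle 0.61 [ 0.507 -0.381  0.011] [ 501.9 -383.9   49.5   45.7   58. ]
square 0.54 [ 0.479 -0.004  0.01 ] [482.1  -7.2  54.9  52.   77.1]
caul 0.84 [0.583 0.197 0.012] [564.3 190.8 372.7 105.4 169.7]
hammer 0.8 [ 0.743 -0.397  0.022] [ 717.1 -378.1  233.2  116.5  174.6]
chisel 0.72 [0.724 0.392 0.011] [706.4 396.6 238.5  34.9 172.9]
tin 0.95 [0.742 0.035 0.074] [746.5  44.3 137.3  69.2  63.4]
side [ 0.317 -0.719  0.737] [ 0.28  0.69 -0.67]
board 0.87 [ 0.54  -0.197  0.019] [ 564.4 -188.   385.8  129.2    8.3]
rosette 0.56 [ 0.425 -0.209  0.029] [ 423.2 -208.3   37.7   37.5   99.4]
diamond 0.59 [ 0.694 -0.168  0.027] [ 693.2 -169.2   38.4   29.1   53.6]
octagon 0.66 [0.521 0.359 0.009] [515.6 362.8  77.9  54.1  74.1]
spindle 0.82 [ 0.501 -0.395  0.013] [ 501.3 -392.5   53.4   50.2   66.1]
square 0.63 [ 0.48  -0.014  0.008] [479.8 -17.   53.4  44.5  78.7]
caul 0.58 [0.56  0.168 0.013] [563.9 180.4 367.9 120.5 168.8]
hammer 0.61 [ 0.736 -0.413  0.024] [ 717.  -426.5  243.6   94.    16.6]
chisel 0.88 [0.678 0.394 0.013] [699.6 377.4 226.8  51.9 169.3]
tin 0.59 [ 0.727 -0.009  0.07 ] [712.4 -28.4 160.3  68.5  61.6]
wrist [ 0.318 -0.544  0.385] [-0.25 -0.11 -0.96]
```

View pics/scene0.png

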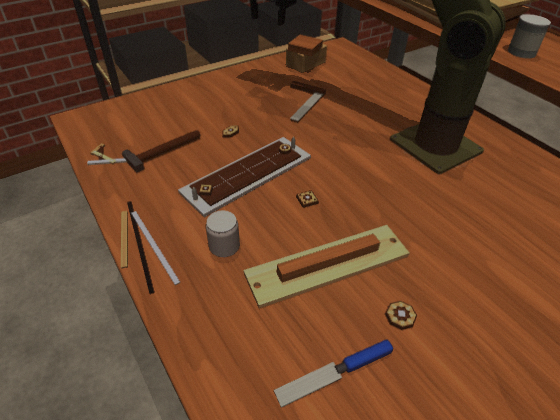

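View pics/side0.png

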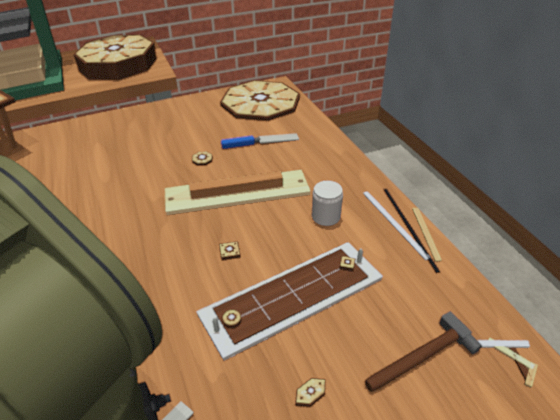

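The scene picture shows the board at about (245,173), with the rosette (285,147) at the end near the robot and the diamond (205,188) at the far end. The octagon is at (401,315), the square at (307,198), the spindle at (231,131) and the caul at (328,263). The side view agrees. I'll fit known outlines to the masks to get the poses.

```bash
cat >> h.py <<'E'
from scipy.optimize import minimize
def box(a,b): return np.array([[a,b],[-a,b],[-a,-b],[a,-b]])/2
def oct_(): t=np.pi/8+np.arange(8)*np.pi/4; r=.029/np.cos(np.pi/8); return r*np.c_[np.cos(t),np.sin(t)]
POLY=dict(board=(box(.372,.12),0,.012),octagon=(oct_(),0,.01),square=(box(.044,.044),0,.01),caul=(box(.368,.096),0,.012),
 spindle=(np.array([[.035,0],[.017,.018],[-.017,.018],[-.035,0],[-.017,-.018],[.017,-.018]]),0,.01))
def fit(name,obs,x0,z0=0):
    """obs: list of (picture, mask). Fit x,y,yaw of prism by IoU (supersampled)."""
    P,a,b=POLY[name]; S=4
    ms=[]
    for p,m in obs:
        v,u=np.where(m); u0,v0=max(u.min()-12,0),max(v.min()-12,0); u1,v1=u.max()+12,v.max()+12
        ms.append((p,cv2.resize(m[v0:v1,u0:u1].astype(np.uint8),None,fx=S,fy=S,interpolation=0),u0,v0))
    def cost(q):
        c,s=np.cos(q[2]),np.sin(q[2]); xy=P@np.array([[c,s],[-s,c]])+q[:2]; t=0
        for p,m,u0,v0 in ms:
            uv=np.vstack([proj(p,np.c_[xy,np.full(len(xy),z0+z)]) for z in (a,b)])
            h=cv2.convexHull((((uv-[u0,v0]+.5)*S-.5)*16).astype(np.float32))
            im=np.zeros_like(m); cv2.fillConvexPoly(im,np.round(h).astype(np.int32),1,shift=4)
            t+=1-(im&m).sum()/(im|m).sum()
        return t/len(ms)
    best=None
    for dy in np.arange(0,np.pi,np.pi/12) if len(x0)<3 else [x0[2]-.05,x0[2]+.05]:
        s0=np.array([x0[0],x0[1],dy])
        r=minimize(cost,s0,method='Nelder-Mead',options=dict(initial_simplex=s0+np.array([[0,0,0],[.006,0,0],[0,.006,0],[0,0,.12]]),xatol=1e-5,fatol=1e-5))
        if best is None or r.fun<best.fun: best=r
    return best.x,best.fun
def where(yaw_t,x,y,z):
    """shift for move_arm, in cm / rad, tool pointing down"""
    o=get_obs(); r=R.from_euler('xyz',o['ee_rot']); d=r.inv().apply(np.array([x,y,z])-o['ee_pos'])*100
    t=(o['ee_rot'][2]-yaw_t+np.pi/2)%np.pi-np.pi/2
    print('t',round(o['time'],2),'at',np.round(o['ee_pos'],4),np.round(o['ee_rot'],3),'q7',round(o['joint_positions'][6],2),'-> d',d.round(2),'turn',round(t,3))
E
python3 - <<'E'
from h import *
ps=[viewer.camera(n) for n in ('scene','side')]
g=dict(board=(.557,-.185),octagon=(.52,.367),square=(.481,-.01),caul=(.564,.185),spindle=(.502,-.389))
for k,x0 in g.items():
    ob=[(p,outline_of(p,k)[0]['mask']) for p in ps]
    for o in (ob,ob[:1],ob[1:]): x,f=fit(k,o,x0); print(k,x.round(4),round(f,3))
    if k=='board': b=x
where(0.4,.5,-.39,.2)
E
```

```text
board [ 0.5592 -0.1847  0.1455] 0.096
board [ 0.5561 -0.1838  3.286 ] 0.098
board [ 0.5606 -0.1855  3.2831] 0.078
octagon [ 0.5205  0.3717 -0.2066] 0.079
octagon [0.5203 0.3724 0.4514] 0.049
octagon [0.5213 0.3708 0.5829] 0.088
square [ 0.4795 -0.012  -0.1986] 0.121
square [ 0.4788 -0.011  -0.2116] 0.108
square [ 0.4802 -0.013  -0.2096] 0.111
caul [0.5646 0.1868 2.959 ] 0.042
caul [ 0.5641  0.1875 -0.1849] 0.036
caul [ 0.5648  0.1864 -0.1792] 0.047
spindle [ 0.5015 -0.3903  0.3367] 0.104
spindle [ 0.4993 -0.3906  3.4335] 0.056
spindle [ 0.5039 -0.3899  0.3296] 0.05
t 3.75 at [ 0.2525 -0.5718  0.2387] [3.141 0.    0.416] q7 -0.22 -> d [29.99 -6.63  3.87] turn 0.016
```

Call:
move_arm([
  {"dx":5,"dy":-1.1,"dz":0},
  {"dx":10,"dy":-2.2,"dz":0},
  {"dx":15,"dy":-3.3,"dz":1},
  {"dx":20,"dy":-4.4,"dz":2,"turn":0.04},
  {"dx":25,"dy":-5.5,"dz":4,"turn":0.08},
  {"dx":30,"dy":-6.6,"dz":6,"turn":0.08},
  {"dx":30,"dy":-6.6,"dz":7,"turn":0.08},
  {"dx":30,"dy":-6.6,"dz":7,"turn":0.08},
  {"dx":30,"dy":-6.6,"dz":7,"turn":0.08},
])

```text
validation failed for argument at $.mo...
```

```bash
cat > wfit.py <<'E'
from h import *
import sys
def wf(k,x0,name=None,z0=0):
    p=viewer.camera('wrist')
    if name: save(p,name)
    m=outline_of(p,k)[0]['mask']; v,u=np.where(m)
    x,f=fit(k,[(p,m)],x0,z0); print(k,x.round(4),'iou err',round(f,3),'pix u',u.min(),u.max(),'v',v.min(),v.max()); return x
if __name__=='__main__':
    a=sys.argv; x=wf(a[1],[float(s) for s in a[2].split(',')],a[3] if len(a)>3 else None)
    where(x[2],x[0],x[1],.003)
E
python3 wfit.py spindle .5015,-.39,.335 w_sp
```

```text
Traceback (most recent call last):
  File "wfit.py", line 9, in <module>
    a=sys.argv; x=wf(a[1],[float(s) for s in a[2].split(',')],a[3] if len(a)>3 else None)
                  ~~^^^^^^^^^^^^^^^^^^^^^^^^^^^^^^^^^^^^^^^^^^^^^^^^^^^^^^^^^^^^^^^^^^^^^
  File "wfit.py", line 6, in wf
    m=outline_of(p,k)[0]['mask']; v,u=np.where(m)
      ~~~~~~~~~~~~~~~^^^
IndexError: list index out of range
```

Call:
move_arm([
  {"dx":5,"dy":-1.1,"dz":0,"turn":0,"gripper":1},
  {"dx":15,"dy":-3.3,"dz":1,"turn":0.02,"gripper":1},
  {"dx":25,"dy":-5.5,"dz":4,"turn":0.08,"gripper":1},
  {"dx":30,"dy":-6.6,"dz":7,"turn":0.08,"gripper":1},
  {"dx":30,"dy":-6.6,"dz":7,"turn":0.08,"gripper":1},
  {"dx":30,"dy":-6.6,"dz":7,"turn":0.08,"gripper":1},
  {"dx":30,"dy":-6.6,"dz":7,"turn":0.08,"gripper":1},
  {"dx":30,"dy":-6.6,"dz":7,"turn":0.08,"gripper":1},
])

```text
time: 4.65
ee_pos: [0.5028, -0.3867, 0.1677]
ee_rot: [-3.139, -0.001, 0.342]
contact_force: [1.2, -0.5, 0.4]
width: 0.088
```

```bash
python3 wfit.py spindle .5015,-.39,.335 w_sp
```

```text
spindle [ 0.5046 -0.3878  0.2834] iou err 0.043 pix u 265 302 v 161 224
t 4.75 at [ 0.4988 -0.3919  0.169 ] [3.14e+00 2.00e-03 3.34e-01] q7 -0.75 -> d [ 0.72 -0.22 16.6 ] turn 0.051
```

View pics/w_sp.png

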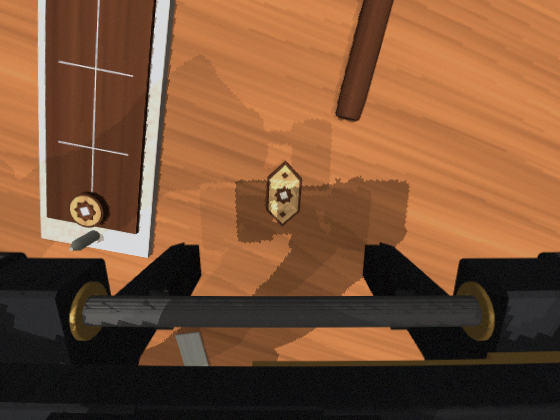

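The wrist view shows the spindle at (284,193) between the fingers, pointing almost along tool x, and the rosette end of the board at the left. I'll repeat the measurement now that the arm has settled.

```bash
python3 wfit.py spindle .5015,-.39,.335; python3 wfit.py spindle .5015,-.39,.335
```

```text
spindle [ 0.5039 -0.3876  0.3073] iou err 0.034 pix u 262 296 v 156 219
t 4.85 at [ 0.498  -0.3932  0.1694] [3.14e+00 2.00e-03 3.32e-01] q7 -0.75 -> d [ 0.77 -0.37 16.64] turn 0.024
spindle [ 0.5041 -0.3881  0.2749] iou err 0.032 pix u 261 296 v 154 218
t 4.95 at [ 0.4984 -0.3927  0.1694] [3.14e+00 1.00e-03 3.32e-01] q7 -0.76 -> d [ 0.7  -0.27 16.64] turn 0.057
```

Call:
move_arm([
  {"dx":0.6,"dy":-0.3,"dz":4,"turn":0.03,"gripper":1},
  {"dx":0.6,"dy":-0.3,"dz":8,"turn":0.03,"gripper":1},
  {"dx":0.6,"dy":-0.3,"dz":12,"turn":0.03,"gripper":1},
  {"dx":0.6,"dy":-0.3,"dz":15,"turn":0.03,"gripper":0.5},
  {"dx":0.6,"dy":-0.3,"dz":16.6,"turn":0.03,"gripper":0.5},
  {"dx":0.6,"dy":-0.3,"dz":16.6,"turn":0.03,"gripper":0.5},
  {"dx":0.6,"dy":-0.3,"dz":16.6,"turn":0.03,"gripper":-1},
  {"dx":0.6,"dy":-0.3,"dz":16.6,"turn":0.03,"gripper":-1},
  {"dx":0.6,"dy":-0.3,"dz":16.6,"turn":0.03,"gripper":-1},
  {"dx":0.6,"dy":-0.3,"dz":16.6,"turn":0.03,"gripper":-1},
  {"dx":0.6,"dy":-0.3,"dz":16.6,"turn":0.03,"gripper":-1},
], squeeze=15)

```text
time: 6.05
ee_pos: [0.5052, -0.3857, 0.0033]
ee_rot: [3.141, -0.0, 0.306]
contact_force: [-0.3, 0.0, 2.9]
width: 0.036
```

```bash
python3 -c "
from h import *
where(.1435,.487,-.1955,.12)"
```

```text
t 6.05 at [ 0.5052 -0.3857  0.0033] [ 3.141 -0.     0.306] q7 -0.82 -> d [  4.   -18.68 -11.69] turn 0.162
```

Call:
move_arm([
  {"dx":0,"dy":0,"dz":-1,"turn":0,"gripper":-1},
  {"dx":0,"dy":0,"dz":-4,"turn":0,"gripper":-1},
  {"dx":0,"dy":-2,"dz":-8,"turn":0.03,"gripper":-1},
  {"dx":1,"dy":-6,"dz":-11.7,"turn":0.06,"gripper":-1},
  {"dx":2,"dy":-10,"dz":-11.7,"turn":0.1,"gripper":-1},
  {"dx":3,"dy":-14,"dz":-11.7,"turn":0.13,"gripper":-1},
  {"dx":4,"dy":-17,"dz":-11.7,"turn":0.16,"gripper":-1},
  {"dx":4,"dy":-18.7,"dz":-11.7,"turn":0.16,"gripper":-1},
  {"dx":4,"dy":-18.7,"dz":-11.7,"turn":0.16,"gripper":-1},
  {"dx":4,"dy":-18.7,"dz":-11.7,"turn":0.16,"gripper":-1},
  {"dx":4,"dy":-18.7,"dz":-11.7,"turn":0.16,"gripper":-1},
])

```text
time: 7.15
ee_pos: [0.4871, -0.197, 0.12]
ee_rot: [3.14, -0.001, 0.144]
contact_force: [0.2, -0.0, -0.5]
width: 0.0358
```

Run:
```python
from h import *
where(.1435,.4853,-.1956,.021)
p=viewer.camera('wrist'); save(p,'w_b1'); np.save('w_b1.npy',p,allow_pickle=True)
for k in ('rosette','diamond','board','spindle'):
    for l in look_for(p,k)[:1]: print(k,l['conf'],w(p,l['xyz']).round(4))
for X in (-.137,-.074,0,.074,.137):
    c,s=np.cos(.1435),np.sin(.1435); print(X,proj(p,[.5585+c*X,-.185+s*X,.018 if abs(X)<.1 else .028]).round(0))
```

```text
t 7.15 at [ 0.4871 -0.197   0.12  ] [ 3.14e+00 -1.00e-03  1.44e-01] q7 -1.15 -> d [-0.16 -0.18  9.9 ] turn 0.0
board 0.56 [ 0.5697 -0.1775  0.016 ]
spindle 0.83 [ 0.4937 -0.1937  0.1243]
-0.137 [[279. 282.]]
-0.074 [[279. 212.]]
0 [[279. 123.]]
0.074 [[279.  21.]]
0.137 [[278. -89.]]
```

View pics/w_b1.png

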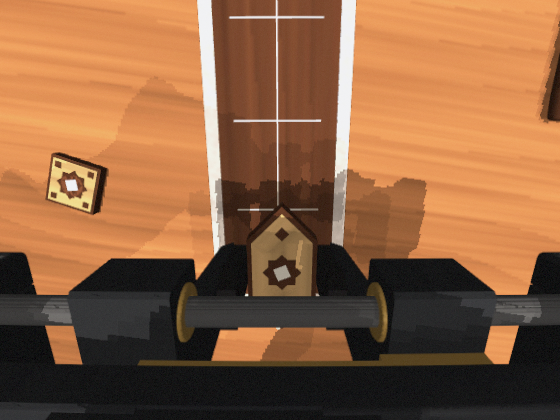

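The picture shows the crosses at (277,120), (277,17) and about (278,210), near the predicted pixels. The held spindle's star is at (282,273).

Run:
```python
from h import *
p=np.load('w_b1.npy',allow_pickle=True).item()
q=pix2plane(p,[[277,120],[276.5,17],[278,209.5]],.018); print(q.round(4))
d=q[1]-q[2]; print(np.linalg.norm(d),np.arctan2(d[1],d[0]), np.linalg.norm(q[1]-q[0]),np.linalg.norm(q[2]-q[0]))
for z in (.125,.13): print(pix2plane(p,[[282,273],[282,206]],z).round(4))
```

```text
[[ 0.5608 -0.183 ]
 [ 0.6338 -0.1724]
 [ 0.4869 -0.1942]]
0.14855669599256158 0.14733855191097434 0.073783307838876 0.07477413232419818
[[ 0.4831 -0.198 ]
 [ 0.5193 -0.1928]]
[[ 0.4857 -0.1976]
 [ 0.5207 -0.1926]]
```

Call:
move_arm([
  {"dx":0.3,"dy":-0.35,"dz":3,"turn":0,"gripper":-1},
  {"dx":0.3,"dy":-0.35,"dz":6,"turn":0,"gripper":-1},
  {"dx":0.3,"dy":-0.35,"dz":8.5,"turn":0,"gripper":-1},
  {"dx":0.3,"dy":-0.35,"dz":9.4,"turn":0,"gripper":-1},
  {"dx":0.3,"dy":-0.35,"dz":9.7,"turn":0,"gripper":-1},
  {"dx":0.3,"dy":-0.35,"dz":9.9,"turn":0,"gripper":-1},
  {"dx":0.3,"dy":-0.35,"dz":9.9,"turn":0,"gripper":-1},
  {"dx":0.3,"dy":-0.35,"dz":9.9,"turn":0,"gripper":-1},
])

```text
time: 8.2
ee_pos: [0.4899, -0.1914, 0.0216]
ee_rot: [3.141, -0.002, 0.146]
contact_force: [-0.8, 0.5, -0.2]
width: 0.0361
```

Call:
move_arm([
  {"dx":0,"dy":0,"dz":0.05,"turn":0,"gripper":-1},
  {"dx":0,"dy":0,"dz":0.05,"turn":0,"gripper":0.2},
  {"dx":0,"dy":0,"dz":0.05,"turn":0,"gripper":0.2},
  {"dx":0,"dy":0,"dz":0.05,"turn":0,"gripper":0.2},
  {"dx":0,"dy":0,"dz":-1,"turn":0,"gripper":0.2},
  {"dx":0,"dy":0,"dz":-5,"turn":0,"gripper":0.4},
  {"dx":0,"dy":0,"dz":-10,"turn":0,"gripper":1},
  {"dx":-4,"dy":0,"dz":-15,"turn":0,"gripper":1},
  {"dx":-4,"dy":0,"dz":-15,"turn":0,"gripper":1},
  {"dx":-4,"dy":0,"dz":-15,"turn":0,"gripper":1},
])

```text
time: 9.2
ee_pos: [0.4491, -0.1977, 0.1726]
ee_rot: [3.14, -0.002, 0.144]
contact_force: [0.7, -0.7, 0.2]
width: 0.0881
```

Run:
```python
from h import *
from wfit import wf
wf('spindle',[.487,-.194,.146],'w_s2',.018)
where(-.2,.481,-.0115,.17)
```

```text
spindle [ 0.4881 -0.1917  0.1525] iou err 0.022 pix u 262 299 v 124 192
t 9.3 at [ 0.4502 -0.1966  0.1703] [-3.141 -0.     0.146] q7 -1.13 -> d [  5.75 -17.87   0.03] turn 0.346
```

View pics/w_s2.png

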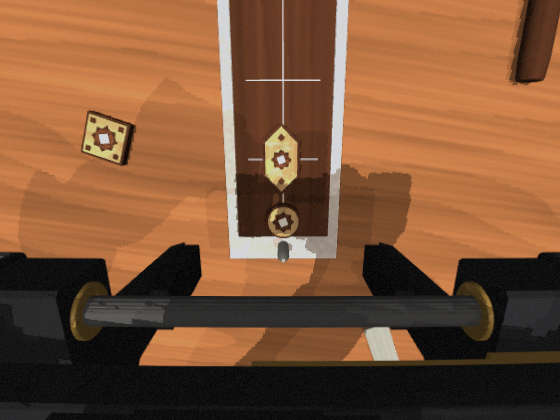

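The spindle sits on its cross at (281,159), in line with the pencil line. Next is the square.

Call:
move_arm([
  {"dx":1,"dy":-4,"dz":0,"turn":0.1,"gripper":1},
  {"dx":3,"dy":-9,"dz":0,"turn":0.2,"gripper":1},
  {"dx":5,"dy":-14,"dz":0,"turn":0.3,"gripper":1},
  {"dx":5.7,"dy":-17.9,"dz":0,"turn":0.35,"gripper":1},
  {"dx":5.7,"dy":-17.9,"dz":0,"turn":0.35,"gripper":1},
  {"dx":5.7,"dy":-17.9,"dz":0,"turn":0.35,"gripper":1},
  {"dx":5.7,"dy":-17.9,"dz":0,"turn":0.35,"gripper":1},
  {"dx":5.7,"dy":-17.9,"dz":0,"turn":0.35,"gripper":1},
])

```text
time: 10.1
ee_pos: [0.4798, -0.0134, 0.1702]
ee_rot: [3.14, 0.001, -0.207]
contact_force: [0.5, -0.2, -0.2]
width: 0.088
```

```bash
python3 wfit.py square .481,-.012,-.205 w_sq;python3 wfit.py square .481,-.012,-.205
```

```text
square [ 0.4814 -0.0105 -0.192 ] iou err 0.036 pix u 258 300 v 171 214
t 10.2 at [ 0.4799 -0.0132  0.1705] [ 3.141  0.    -0.207] q7 -1.67 -> d [ 0.1  -0.31 16.75] turn -0.015
square [ 0.4819 -0.01   -0.1775] iou err 0.032 pix u 257 299 v 171 214
t 10.3 at [ 0.48   -0.0127  0.1707] [ 3.141 -0.    -0.206] q7 -1.67 -> d [ 0.12 -0.31 16.77] turn -0.029
```

Call:
move_arm([
  {"dx":0,"dy":-0.3,"dz":4,"turn":-0.02,"gripper":1},
  {"dx":0,"dy":-0.3,"dz":8,"turn":-0.02,"gripper":1},
  {"dx":0,"dy":-0.3,"dz":12,"turn":-0.02,"gripper":1},
  {"dx":0,"dy":-0.3,"dz":15,"turn":-0.02,"gripper":0.6},
  {"dx":0,"dy":-0.3,"dz":16.7,"turn":-0.02,"gripper":0.6},
  {"dx":0,"dy":-0.3,"dz":16.7,"turn":-0.02,"gripper":0.6},
  {"dx":0,"dy":-0.3,"dz":16.7,"turn":-0.02,"gripper":-1},
  {"dx":0,"dy":-0.3,"dz":16.7,"turn":-0.02,"gripper":-1},
  {"dx":0,"dy":-0.3,"dz":16.7,"turn":-0.02,"gripper":-1},
  {"dx":0,"dy":-0.3,"dz":16.7,"turn":-0.02,"gripper":-1},
])

```text
time: 11.3
ee_pos: [0.4811, -0.0087, 0.0043]
ee_rot: [-3.142, -0.001, -0.184]
contact_force: [-0.2, -0.9, 2.6]
width: 0.0437
```

```bash
python3 -c "
from h import *
where(.146,.632,-.174,.12)"
```

```text
t 11.3 at [ 0.4811 -0.0087  0.0043] [-3.142e+00 -1.000e-03 -1.840e-01] q7 -1.62 -> d [ 17.88  13.48 -11.55] turn -0.33
```

Call:
move_arm([
  {"dx":0,"dy":0,"dz":-1,"turn":0,"gripper":-1},
  {"dx":0,"dy":0,"dz":-5,"turn":0,"gripper":-1},
  {"dx":0,"dy":2,"dz":-9,"turn":0,"gripper":-1},
  {"dx":4,"dy":5,"dz":-11.5,"turn":-0.1,"gripper":-1},
  {"dx":8,"dy":8,"dz":-11.5,"turn":-0.2,"gripper":-1},
  {"dx":12,"dy":11,"dz":-11.5,"turn":-0.28,"gripper":-1},
  {"dx":16,"dy":13.5,"dz":-11.5,"turn":-0.33,"gripper":-1},
  {"dx":17.9,"dy":13.5,"dz":-11.5,"turn":-0.33,"gripper":-1},
  {"dx":17.9,"dy":13.5,"dz":-11.5,"turn":-0.33,"gripper":-1},
  {"dx":17.9,"dy":13.5,"dz":-11.5,"turn":-0.33,"gripper":-1},
  {"dx":17.9,"dy":13.5,"dz":-11.5,"turn":-0.33,"gripper":-1},
  {"dx":17.9,"dy":13.5,"dz":-11.5,"turn":-0.33,"gripper":-1},
])

```text
time: 12.5
ee_pos: [0.6307, -0.1729, 0.1189]
ee_rot: [-3.141, 0.001, 0.147]
contact_force: [-0.1, 0.1, -0.7]
width: 0.044
```

Run:
```python
from h import *
where(.146,.6338,-.1724,.022)
p=viewer.camera('wrist'); save(p,'w_b2'); np.save('w_b2.npy',p,allow_pickle=True)
for k in ('diamond','square'):
    for l in look_for(p,k)[:1]: print(k,l['conf'],w(p,l['xyz']).round(4))
```

```text
t 12.5 at [ 0.6307 -0.1729  0.1189] [-3.141e+00  1.000e-03  1.470e-01] q7 -1.24 -> d [0.32 0.   9.69] turn 0.001
square 0.85 [ 0.6404 -0.1745  0.1282]
```

View pics/w_b2.png

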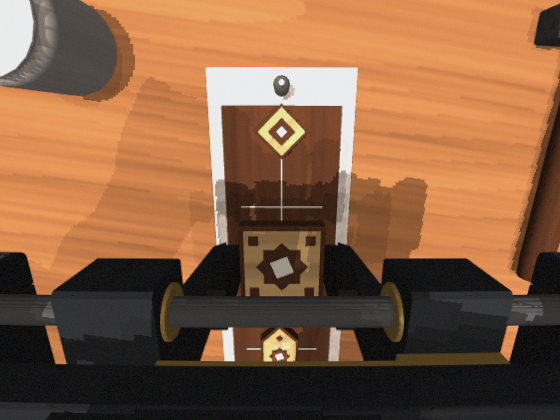

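The cross is at (281,207), the diamond at (281,131), and the held square's star at (282,267).

Run:
```python
from h import *
p=np.load('w_b2.npy',allow_pickle=True).item()
print(pix2plane(p,[[281,207]],.018).round(4),pix2plane(p,[[281.5,131]],.028).round(4),pix2plane(p,[[282,267]],.1255).round(4))
print(pix2plane(p,[[282,231]],.1255).round(4))
where(.146,.6338,-.1724,.022)
```

```text
[[ 0.6332 -0.1721]] [[ 0.6964 -0.1632]] [[ 0.631  -0.1733]]
[[ 0.6506 -0.1704]]
t 12.65 at [ 0.6314 -0.1736  0.1189] [-3.142  0.     0.147] q7 -1.24 -> d [ 0.26 -0.08  9.69] turn 0.001
```

Call:
move_arm([
  {"dx":0.3,"dy":-0.1,"dz":3,"turn":0,"gripper":-1},
  {"dx":0.3,"dy":-0.1,"dz":6,"turn":0,"gripper":-1},
  {"dx":0.3,"dy":-0.1,"dz":8.5,"turn":0,"gripper":-1},
  {"dx":0.3,"dy":-0.1,"dz":9.2,"turn":0,"gripper":-1},
  {"dx":0.3,"dy":-0.1,"dz":9.5,"turn":0,"gripper":-1},
  {"dx":0.3,"dy":-0.1,"dz":9.7,"turn":0,"gripper":-1},
  {"dx":0.3,"dy":-0.1,"dz":9.75,"turn":0,"gripper":-1},
  {"dx":0.3,"dy":-0.1,"dz":9.75,"turn":0,"gripper":-1},
])

```text
time: 13.45
ee_pos: [0.6356, -0.173, 0.0224]
ee_rot: [3.141, -0.002, 0.146]
contact_force: [-0.2, 0.1, 0.5]
width: 0.0436
```

Call:
move_arm([
  {"dx":0,"dy":0,"dz":0.1,"turn":0,"gripper":-1},
  {"dx":0,"dy":0,"dz":0.1,"turn":0,"gripper":-1},
  {"dx":0,"dy":0,"dz":0.1,"turn":0,"gripper":0.35},
  {"dx":0,"dy":0,"dz":0.1,"turn":0,"gripper":0.35},
  {"dx":0,"dy":0,"dz":0.1,"turn":0,"gripper":0.35},
  {"dx":0,"dy":0,"dz":-1,"turn":0,"gripper":0.35},
  {"dx":0,"dy":0,"dz":-5,"turn":0,"gripper":0.5},
  {"dx":0,"dy":0,"dz":-10,"turn":0,"gripper":1},
  {"dx":-4,"dy":0,"dz":-15,"turn":0,"gripper":1},
  {"dx":-4,"dy":0,"dz":-15,"turn":0,"gripper":1},
  {"dx":-4,"dy":0,"dz":-15,"turn":0,"gripper":1},
])

```text
time: 14.55
ee_pos: [0.595, -0.1797, 0.1737]
ee_rot: [3.14, -0.003, 0.144]
contact_force: [-0.1, -0.8, 0.3]
width: 0.0879
```

Run:
```python
from h import *
from wfit import wf
wf('square',[.633,-.172,.146],'w_q2',.018)
where(-.2,.519,.3718,.17)
```

```text
square [ 0.6367 -0.1727  0.1336] iou err 0.028 pix u 257 303 v 132 179
t 14.65 at [ 0.5952 -0.1781  0.1706] [-3.141  0.     0.146] q7 -1.22 -> d [  0.47 -55.51   0.09] turn 0.346
```

View pics/w_q2.png

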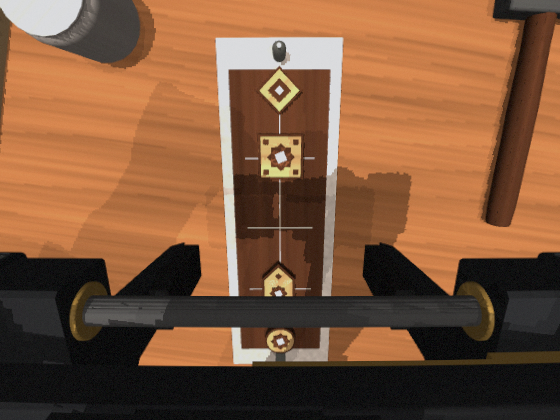

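The square is on its cross at (281,157), square to the panel. Next is the octagon.

Call:
move_arm([
  {"dx":0,"dy":-5,"dz":0,"turn":0.05,"gripper":1},
  {"dx":0,"dy":-10,"dz":0,"turn":0.1,"gripper":1},
  {"dx":0,"dy":-15,"dz":0,"turn":0.15,"gripper":1},
  {"dx":0,"dy":-20,"dz":0,"turn":0.2,"gripper":1},
  {"dx":0.2,"dy":-25,"dz":0,"turn":0.25,"gripper":1},
  {"dx":0.5,"dy":-30,"dz":0,"turn":0.3,"gripper":1},
  {"dx":0.5,"dy":-35,"dz":0,"turn":0.35,"gripper":1},
  {"dx":0.5,"dy":-40,"dz":0,"turn":0.35,"gripper":1},
  {"dx":0.5,"dy":-45,"dz":0,"turn":0.35,"gripper":1},
  {"dx":0.5,"dy":-50,"dz":0,"turn":0.35,"gripper":1},
  {"dx":0.5,"dy":-54,"dz":0,"turn":0.35,"gripper":1},
  {"dx":0.5,"dy":-55.5,"dz":0,"turn":0.35,"gripper":1},
])

```text
time: 15.85
ee_pos: [0.5161, 0.3784, 0.1684]
ee_rot: [-3.14, 0.004, -0.195]
contact_force: [0.1, 0.8, -1.0]
width: 0.0878
```

Call:
move_arm([
  {"dx":0,"dy":0,"dz":0,"turn":0,"gripper":1},
  {"dx":0,"dy":0,"dz":0,"turn":0,"gripper":1},
  {"dx":0,"dy":0,"dz":0,"turn":0,"gripper":1},
])

```text
time: 16.15
ee_pos: [0.5206, 0.368, 0.1708]
ee_rot: [3.139, -0.001, -0.208]
contact_force: [0.5, -0.4, -0.5]
width: 0.0881
```

```bash
python3 wfit.py octagon .5205,.3717,-.206 w_oc;python3 wfit.py octagon .5205,.3717,-.206
```

```text
octagon [ 0.5216  0.3713 -0.3034] iou err 0.046 pix u 251 305 v 165 220
t 16.25 at [0.5205 0.3687 0.1712] [ 3.14e+00 -1.00e-03 -2.08e-01] q7 -2.28 -> d [ 0.04 -0.3  16.82] turn 0.096
octagon [ 0.5218  0.3719 -0.3239] iou err 0.019 pix u 251 306 v 165 220
t 16.35 at [0.5202 0.3698 0.1714] [ 3.141 -0.    -0.207] q7 -2.28 -> d [ 0.11 -0.25 16.84] turn 0.117
```

View pics/w_oc.png

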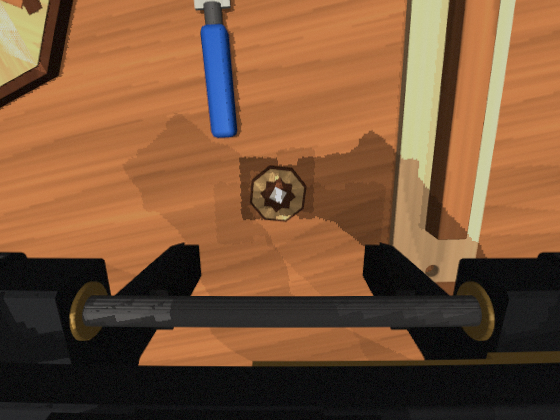

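The octagon is at (278,193), and the fingers and body clear the chisel handle (225,135) and the caul.

Call:
move_arm([
  {"dx":0,"dy":-0.25,"dz":4,"turn":0.1,"gripper":1},
  {"dx":0,"dy":-0.25,"dz":8,"turn":0.1,"gripper":1},
  {"dx":0,"dy":-0.25,"dz":12,"turn":0.1,"gripper":1},
  {"dx":0,"dy":-0.25,"dz":15,"turn":0.1,"gripper":1},
  {"dx":0,"dy":-0.25,"dz":16.7,"turn":0.1,"gripper":1},
  {"dx":0,"dy":-0.25,"dz":16.75,"turn":0.1,"gripper":1},
  {"dx":0,"dy":-0.25,"dz":16.75,"turn":0.1,"gripper":-1},
  {"dx":0,"dy":-0.25,"dz":16.75,"turn":0.1,"gripper":-1},
  {"dx":0,"dy":-0.25,"dz":16.75,"turn":0.1,"gripper":-1},
  {"dx":0,"dy":-0.25,"dz":16.75,"turn":0.1,"gripper":-1},
  {"dx":0,"dy":-0.25,"dz":16.75,"turn":0.1,"gripper":-1},
])

```text
time: 17.45
ee_pos: [0.5202, 0.3739, 0.0044]
ee_rot: [-3.141, -0.001, -0.304]
contact_force: [-0.4, -0.4, 3.7]
width: 0.0577
```

```bash
python3 -c "
from h import *
where(.146,.559,-.184,.12)"
```

```text
t 17.45 at [0.5202 0.3739 0.0044] [-3.141e+00 -1.000e-03 -3.040e-01] q7 -2.31 -> d [ 20.41  52.06 -11.58] turn -0.45
```

Call:
move_arm([
  {"dx":0,"dy":0,"dz":-1,"turn":0,"gripper":-1},
  {"dx":0,"dy":0,"dz":-5,"turn":0,"gripper":-1},
  {"dx":0,"dy":0,"dz":-9,"turn":0,"gripper":-1},
  {"dx":1.5,"dy":4,"dz":-12,"turn":-0.1,"gripper":-1},
  {"dx":3,"dy":8,"dz":-13,"turn":-0.2,"gripper":-1},
  {"dx":4.5,"dy":12,"dz":-13,"turn":-0.3,"gripper":-1},
  {"dx":6,"dy":16,"dz":-13,"turn":-0.4,"gripper":-1},
  {"dx":7.5,"dy":20,"dz":-13,"turn":-0.45,"gripper":-1},
  {"dx":9,"dy":24,"dz":-13,"turn":-0.45,"gripper":-1},
  {"dx":11,"dy":28,"dz":-13,"turn":-0.45,"gripper":-1},
  {"dx":12.5,"dy":32,"dz":-13,"turn":-0.45,"gripper":-1},
  {"dx":14,"dy":36,"dz":-13,"turn":-0.45,"gripper":-1},
])

```text
time: 18.65
ee_pos: [0.5459, -0.0135, 0.1344]
ee_rot: [3.141, -0.001, 0.146]
contact_force: [0.1, -0.0, -0.6]
width: 0.0577
```

```bash
python3 -c "
from h import *
where(.146,.559,-.184,.12)"
```

```text
t 18.65 at [ 0.5459 -0.0135  0.1344] [ 3.141e+00 -1.000e-03  1.460e-01] q7 -1.5 -> d [-1.18 17.06  1.45] turn -0.0
```

Call:
move_arm([
  {"dx":-0.3,"dy":4,"dz":0,"turn":0,"gripper":-1},
  {"dx":-0.6,"dy":8,"dz":0,"turn":0,"gripper":-1},
  {"dx":-0.9,"dy":12,"dz":0.7,"turn":0,"gripper":-1},
  {"dx":-1.2,"dy":15.5,"dz":1.4,"turn":0,"gripper":-1},
  {"dx":-1.2,"dy":17,"dz":1.4,"turn":0,"gripper":-1},
  {"dx":-1.2,"dy":17,"dz":1.4,"turn":0,"gripper":-1},
  {"dx":-1.2,"dy":17,"dz":1.4,"turn":0,"gripper":-1},
  {"dx":-1.2,"dy":17,"dz":1.4,"turn":0,"gripper":-1},
  {"dx":-1.2,"dy":17,"dz":1.4,"turn":0,"gripper":-1},
])

```text
time: 19.55
ee_pos: [0.5589, -0.1791, 0.12]
ee_rot: [-3.14, -0.0, 0.149]
contact_force: [-0.4, 0.3, 0.3]
width: 0.0576
```

Run:
```python
from h import *
where(.146,.5602,-.183,.0224)
p=viewer.camera('wrist'); save(p,'w_b3'); np.save('w_b3.npy',p,allow_pickle=True)
```

```text
t 19.55 at [ 0.5589 -0.1791  0.12  ] [-3.14  -0.     0.149] q7 -1.26 -> d [0.06 0.42 9.76] turn 0.003
```

View pics/w_b3.png

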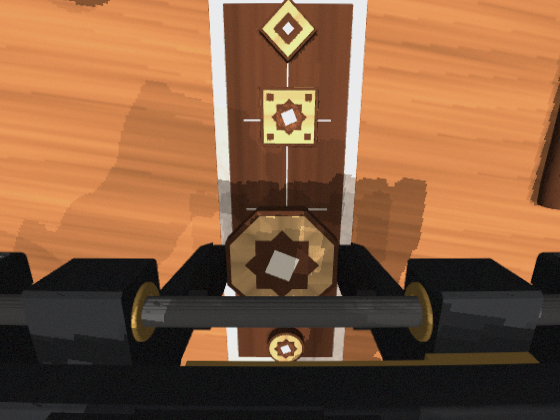

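The middle cross is at (287,209), and the held octagon's star is at (281,265) with its front edge near v=214.

Run:
```python
from h import *
p=np.load('w_b3.npy',allow_pickle=True).item()
c=pix2plane(p,[[287,209]],.018)[0]; 
where(.146,.5602,-.183,.0224)
for uv,o in (((281,265),0),((281,216),.029)):
    s=pix2plane(p,[uv],.126)[0]-o*np.array([.989,.146]); d=c-s; print(c.round(4),s.round(4),'tool d cm',(100*d@np.array([[.989,.146],[.146,-.989]]).T).round(2))
```

```text
t 19.6 at [ 0.5589 -0.1796  0.12  ] [-3.141 -0.     0.149] q7 -1.26 -> d [0.08 0.37 9.76] turn 0.003
[ 0.5603 -0.1837] [ 0.5599 -0.1789] tool d cm [-0.04  0.48]
[ 0.5603 -0.1837] [ 0.5576 -0.1792] tool d cm [0.2  0.49]
```

Call:
move_arm([
  {"dx":0.1,"dy":0.42,"dz":3,"turn":0,"gripper":-1},
  {"dx":0.1,"dy":0.42,"dz":6,"turn":0,"gripper":-1},
  {"dx":0.1,"dy":0.42,"dz":8.5,"turn":0,"gripper":-1},
  {"dx":0.1,"dy":0.42,"dz":9.3,"turn":0,"gripper":-1},
  {"dx":0.1,"dy":0.42,"dz":9.6,"turn":0,"gripper":-1},
  {"dx":0.1,"dy":0.42,"dz":9.75,"turn":0,"gripper":-1},
  {"dx":0.1,"dy":0.42,"dz":9.8,"turn":0,"gripper":-1},
  {"dx":0.1,"dy":0.42,"dz":9.8,"turn":0,"gripper":-1},
  {"dx":0.1,"dy":0.42,"dz":9.8,"turn":0,"gripper":-1},
])

```text
time: 20.5
ee_pos: [0.5606, -0.1858, 0.0225]
ee_rot: [3.141, -0.001, 0.146]
contact_force: [0.0, 0.8, -0.5]
width: 0.058
```

Call:
move_arm([
  {"dx":0,"dy":0,"dz":0.1,"turn":0,"gripper":-1},
  {"dx":0,"dy":0,"dz":0.1,"turn":0,"gripper":-1},
  {"dx":0,"dy":0,"dz":0.1,"turn":0,"gripper":0.6},
  {"dx":0,"dy":0,"dz":0.1,"turn":0,"gripper":0.6},
  {"dx":0,"dy":0,"dz":0.1,"turn":0,"gripper":0.6},
  {"dx":0,"dy":0,"dz":-1,"turn":0,"gripper":0.6},
  {"dx":0,"dy":0,"dz":-5,"turn":0,"gripper":0.7},
  {"dx":-4,"dy":0,"dz":-10,"turn":0,"gripper":1},
  {"dx":-8,"dy":0,"dz":-15,"turn":0,"gripper":1},
  {"dx":-8,"dy":0,"dz":-18,"turn":0,"gripper":1},
  {"dx":-8,"dy":0,"dz":-18,"turn":0,"gripper":1},
  {"dx":-8,"dy":0,"dz":-18,"turn":0,"gripper":1},
])

```text
time: 21.7
ee_pos: [0.4817, -0.1977, 0.2037]
ee_rot: [3.14, -0.004, 0.145]
contact_force: [0.5, 0.6, -0.8]
width: 0.0879
```

Run:
```python
from h import *
p=viewer.camera('wrist'); save(p,'w_all'); np.save('w_all.npy',p,allow_pickle=True)
for k,x0,z0 in (('spindle',(.487,-.194,.146),.018),('octagon',(.5605,-.183,.146),.018),('square',(.634,-.172,.146),.018)):
    m=outline_of(p,k)
    if m: x,f=fit(k,[(p,m[0]['mask'])],x0,z0); print(k,x.round(4),round(f,3))
where(-.182,.5646,.1868,.13)
```

```text
spindle [ 0.4876 -0.1916  0.1562] 0.034
octagon [ 0.5623 -0.1853  0.1217] 0.04
square [ 0.6361 -0.173   0.1578] 0.034
t 21.9 at [ 0.4808 -0.1966  0.2004] [-3.14e+00  2.00e-03  1.47e-01] q7 -1.2 -> d [ 13.9  -36.7    7.06] turn 0.329
```

View pics/w_all.png

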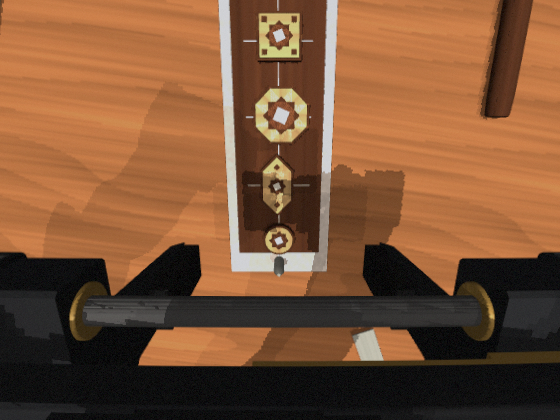

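All three tiles sit on their crosses: the square at (279,35), the octagon at (282,115) and the spindle at (277,186). The octagon is about 2 mm off the line, well within tolerance. Now I'll look at the caul.

Call:
move_arm([
  {"dx":0.5,"dy":-4,"dz":-2,"turn":0.05,"gripper":1},
  {"dx":1,"dy":-8.5,"dz":-4,"turn":0.1,"gripper":1},
  {"dx":2,"dy":-13,"dz":-5,"turn":0.15,"gripper":1},
  {"dx":3,"dy":-18,"dz":-5,"turn":0.2,"gripper":1},
  {"dx":4,"dy":-23,"dz":-5,"turn":0.25,"gripper":1},
  {"dx":5,"dy":-28,"dz":-5,"turn":0.3,"gripper":1},
  {"dx":6,"dy":-33,"dz":-5,"turn":0.33,"gripper":1},
  {"dx":6.3,"dy":-37,"dz":-5,"turn":0.33,"gripper":1},
  {"dx":6.3,"dy":-39.3,"dz":-5,"turn":0.33,"gripper":1},
  {"dx":6.3,"dy":-39.3,"dz":-5,"turn":0.33,"gripper":1},
  {"dx":6.3,"dy":-39.3,"dz":-5,"turn":0.33,"gripper":1},
  {"dx":6.3,"dy":-39.3,"dz":-5,"turn":0.33,"gripper":1},
])

```text
time: 23.1
ee_pos: [0.4864, 0.1987, 0.2511]
ee_rot: [3.139, 0.001, -0.187]
contact_force: [-1.0, -0.7, -1.2]
width: 0.0882
```

Run:
```python
from h import *
where(-.182,.5646,.1868,.016)
p=viewer.camera('wrist'); save(p,'w_c'); np.save('w_c.npy',p,allow_pickle=True)
for X in (-.17,0,.17):
    c,s=np.cos(-.182),np.sin(-.182); print(X,proj(p,[.5646+c*X,.1868+s*X,.012]).round(0))
```

```text
t 23.1 at [0.4864 0.1987 0.2511] [ 3.139e+00  1.000e-03 -1.870e-01] q7 -2.18 -> d [ 7.93 -0.33 23.5 ] turn -0.005
-0.17 [[280. 245.]]
0 [[279. 118.]]
0.17 [[278. -41.]]
```

View pics/w_c.png

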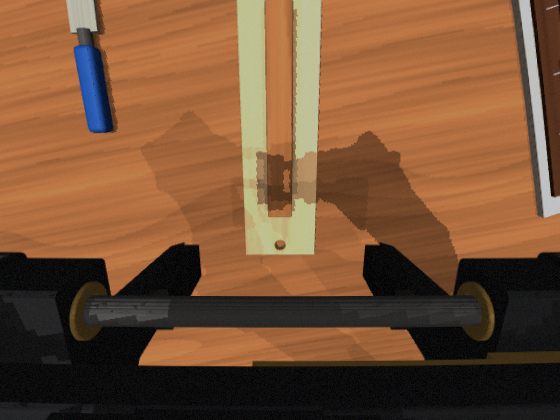

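The near hole is at (280,245), exactly as predicted, so the caul pose is confirmed. I'll grip the rib at its middle.

Call:
move_arm([
  {"dx":4,"dy":-0.3,"dz":2,"turn":0,"gripper":1},
  {"dx":7.9,"dy":-0.3,"dz":5,"turn":0,"gripper":1},
  {"dx":7.9,"dy":-0.3,"dz":9.5,"turn":0,"gripper":1},
  {"dx":7.9,"dy":-0.3,"dz":14,"turn":0,"gripper":1},
  {"dx":7.9,"dy":-0.3,"dz":18,"turn":0,"gripper":1},
  {"dx":7.9,"dy":-0.3,"dz":21.5,"turn":0,"gripper":1},
  {"dx":7.9,"dy":-0.3,"dz":23.3,"turn":0,"gripper":1},
  {"dx":7.9,"dy":-0.3,"dz":23.3,"turn":0,"gripper":1},
  {"dx":7.9,"dy":-0.3,"dz":23.3,"turn":0,"gripper":1},
])

```text
time: 24.05
ee_pos: [0.565, 0.188, 0.019]
ee_rot: [3.141, -0.0, -0.186]
contact_force: [0.7, 0.3, 0.3]
width: 0.0881
```

Call:
move_arm([
  {"dx":0,"dy":0,"dz":0,"turn":0,"gripper":-1},
  {"dx":0,"dy":0,"dz":0,"turn":0,"gripper":-1},
  {"dx":0,"dy":0,"dz":0,"turn":0,"gripper":-1},
  {"dx":0,"dy":0,"dz":0,"turn":0,"gripper":-1},
  {"dx":0,"dy":0,"dz":0,"turn":0,"gripper":-1},
  {"dx":0,"dy":0,"dz":0,"turn":0,"gripper":-1},
  {"dx":0,"dy":0,"dz":0,"turn":0,"gripper":-1},
  {"dx":0,"dy":0,"dz":0,"turn":0,"gripper":-1},
], squeeze=40)

```text
time: 24.85
ee_pos: [0.5642, 0.1882, 0.0187]
ee_rot: [3.14, 0.0, -0.185]
contact_force: [-1.0, -1.6, 1.9]
width: 0.0296
```

```bash
python3 -c "
from h import *
where(.1465,.5602,-.1838,.13)
where(.1465,.5602,-.1838,.13)"
```

```text
t 24.85 at [0.5642 0.1882 0.0187] [ 3.14   0.    -0.185] q7 -2.1 -> d [  6.44  36.66 -11.08] turn -0.331
t 24.85 at [0.5642 0.1882 0.0187] [ 3.14   0.    -0.185] q7 -2.1 -> d [  6.44  36.66 -11.08] turn -0.331
```

Call:
move_arm([
  {"dx":0,"dy":0,"dz":-1,"turn":0,"gripper":-1},
  {"dx":0,"dy":0,"dz":-4,"turn":0,"gripper":-1},
  {"dx":0,"dy":0,"dz":-8,"turn":0,"gripper":-1},
  {"dx":0,"dy":0,"dz":-12,"turn":0,"gripper":-1},
  {"dx":0,"dy":0,"dz":-14,"turn":0,"gripper":-1},
  {"dx":0.3,"dy":2,"dz":-14,"turn":-0.02,"gripper":-1},
  {"dx":0.9,"dy":5,"dz":-14,"turn":-0.06,"gripper":-1},
  {"dx":1.6,"dy":9,"dz":-14,"turn":-0.1,"gripper":-1},
  {"dx":2.3,"dy":13,"dz":-14,"turn":-0.14,"gripper":-1},
  {"dx":3,"dy":17,"dz":-14,"turn":-0.18,"gripper":-1},
  {"dx":3.7,"dy":21,"dz":-14,"turn":-0.22,"gripper":-1},
  {"dx":4.4,"dy":25,"dz":-14,"turn":-0.26,"gripper":-1},
])

```text
time: 26.05
ee_pos: [0.5614, -0.0658, 0.159]
ee_rot: [-3.141, 0.0, 0.078]
contact_force: [0.9, -0.3, -4.2]
width: 0.0296
```

```bash
python3 -c "
from h import *
where(.1465,.5602,-.1838,.12)"
```

```text
t 26.05 at [ 0.5614 -0.0658  0.159 ] [-3.141  0.     0.078] q7 -1.55 -> d [-1.04 11.75  3.89] turn -0.069
```

Call:
move_arm([
  {"dx":-0.3,"dy":3.5,"dz":0,"turn":-0.03,"gripper":-1},
  {"dx":-0.7,"dy":7,"dz":0,"turn":-0.06,"gripper":-1},
  {"dx":-1,"dy":10,"dz":1,"turn":-0.07,"gripper":-1},
  {"dx":-1,"dy":11.7,"dz":3,"turn":-0.07,"gripper":-1},
  {"dx":-1,"dy":11.7,"dz":5,"turn":-0.07,"gripper":-1},
  {"dx":-1,"dy":11.7,"dz":6,"turn":-0.07,"gripper":-1},
  {"dx":-1,"dy":11.7,"dz":6,"turn":-0.07,"gripper":-1},
  {"dx":-1,"dy":11.7,"dz":6,"turn":-0.07,"gripper":-1},
  {"dx":-1,"dy":11.7,"dz":6,"turn":-0.07,"gripper":-1},
  {"dx":-1,"dy":11.7,"dz":6,"turn":-0.07,"gripper":-1},
])

```text
time: 27.05
ee_pos: [0.5615, -0.1817, 0.0997]
ee_rot: [3.141, -0.002, 0.147]
contact_force: [0.4, -0.2, -2.4]
width: 0.0293
```

Run:
```python
from h import *
where(.1465,.5602,-.1838,.047)
for n in ('scene','side'):
    p=viewer.camera(n); np.save(n+'1.npy',p,allow_pickle=True)
    m=outline_of(p,'caul')
    v,u=np.where(m[0]['mask']); print(n,u.min(),u.max(),v.min(),v.max())
    im=p['frame'][:,:,::-1]; 
    u0,u1,v0,v1=max(u.min()-15,0),u.max()+15,max(v.min()-15,0),v.max()+25
    c=cv2.resize(im[v0:v1,u0:u1],None,fx=3.5,fy=3.5,interpolation=cv2.INTER_CUBIC); print(u0,v0,c.shape); cv2.imwrite(f'pics/c_{n}.png',c)
```

```text
t 27.05 at [ 0.5615 -0.1817  0.0997] [ 3.141e+00 -2.000e-03  1.470e-01] q7 -1.34 -> d [-0.16  0.18  5.27] turn 0.0
scene 176 308 116 189
161 101 (396, 567, 3)
side 196 383 218 327
181 203 (522, 760, 3)
```

View pics/c_scene.png

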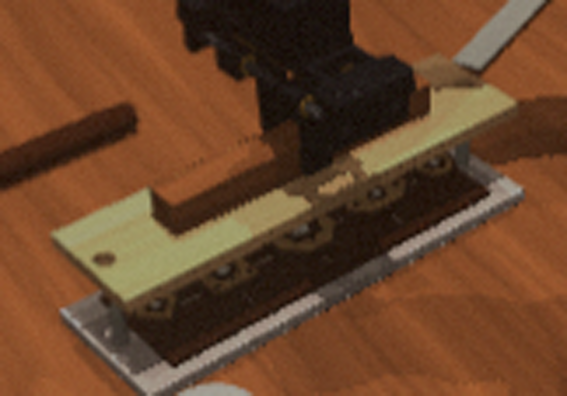

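View pics/c_side.png

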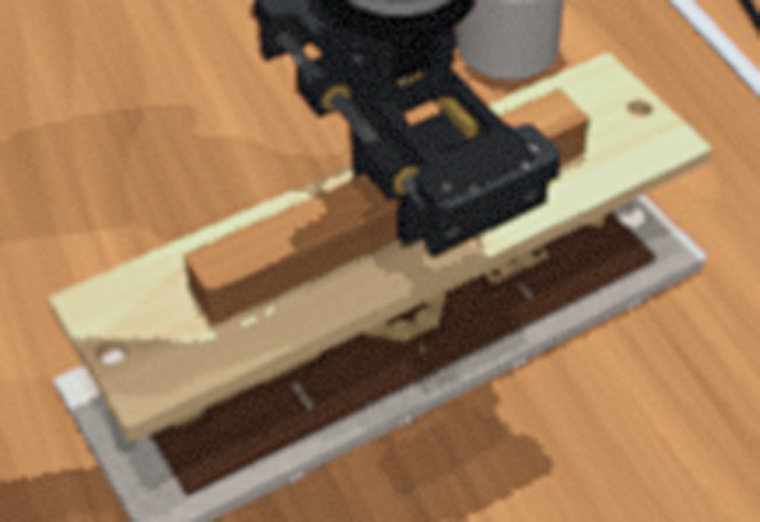

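The caul hangs level over the board. In the side crop its holes are at (112,356) and (639,107), and in the scene crop the far hole is at (103,259). I'll compare them with the pins in the first pictures.

Run:
```python
from h import *
o=get_obs(); print(o['ee_pos'],o['ee_rot'])
B=np.array([.5603,-.1834]); y=.1465; u=np.array([np.cos(y),np.sin(y)])
holes=dict(side=[(181+112/3.5,203+356/3.5),(181+639/3.5,203+107/3.5)],scene=[(161+103.5/3.5,101+259/3.5)])
rows=[]
for n in ('side','scene'):
    p=np.load(n+'1.npy',allow_pickle=True).item()
    h=pix2plane(p,np.array(holes[n])-.0,.093); print(n,'holes',h.round(4))
    im=cv2.imread(f'pics/{n}0.png')
    for X in (-.17,.17):
        c=B+X*u; t=np.round(proj(p,[*c,.05])[0]).astype(int); 
        a=cv2.resize(im[t[1]-16:t[1]+24,t[0]-20:t[0]+20],None,fx=8,fy=8,interpolation=cv2.INTER_CUBIC)
        for zz,r in ((.05,.002),(.04,.006),(.012,.006)):
            th=np.linspace(0,2*np.pi,40); q=proj(p,np.c_[c[0]+r*np.cos(th),c[1]+r*np.sin(th),np.full(40,zz)])
            cv2.polylines(a,[np.round((q-t+[20,16]+.5)*8).astype(int)],True,(0,0,255) if zz>.02 else (255,0,0),1)
        rows.append(a)
    print('pins',(B-.17*u).round(4),(B+.17*u).round(4))
cv2.imwrite('pics/pins.png',np.vstack([np.hstack(rows[:2]),np.hstack(rows[2:])])[:, :][:640:1]); 
im=cv2.imread('pics/pins.png'); cv2.imwrite('pics/pins.png',cv2.resize(im,(600,600)))
```

```text
[ 0.5609963  -0.18199084  0.09912677] [ 3.14123456e+00 -6.06426427e-04  1.45926009e-01]
side holes [[ 0.393  -0.2146]
 [ 0.7298 -0.1599]]
pins [ 0.3921 -0.2082] [ 0.7285 -0.1586]
scene holes [[ 0.7286 -0.154 ]]
pins [ 0.3921 -0.2082] [ 0.7285 -0.1586]
```

View pics/pins.png

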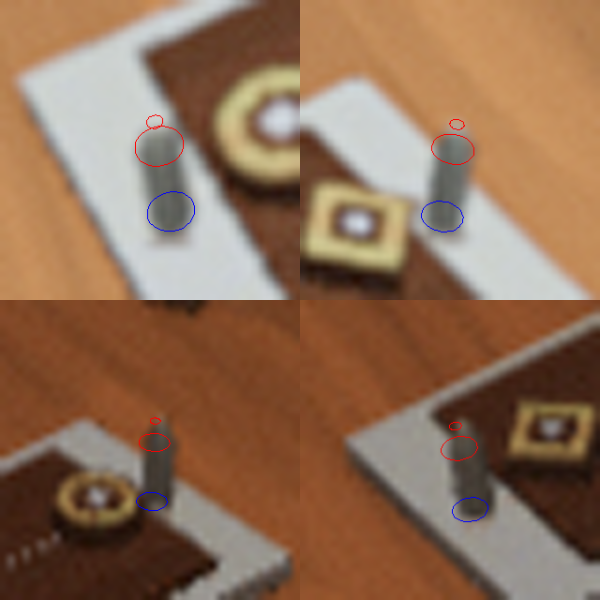

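The actual pins sit about 1–1.5 px from the projected ones. Allowing for that, all views agree on a small shift of about (-1.2, -2) mm. I'll lower slowly and watch the force.

Call:
move_arm([
  {"dx":-0.15,"dy":0.18,"dz":1,"turn":0,"gripper":-1},
  {"dx":-0.15,"dy":0.18,"dz":2,"turn":0,"gripper":-1},
  {"dx":-0.15,"dy":0.18,"dz":2.7,"turn":0,"gripper":-1},
  {"dx":-0.15,"dy":0.18,"dz":3.1,"turn":0,"gripper":-1},
  {"dx":-0.15,"dy":0.18,"dz":3.4,"turn":0,"gripper":-1},
  {"dx":-0.15,"dy":0.18,"dz":3.6,"turn":0,"gripper":-1},
  {"dx":-0.15,"dy":0.18,"dz":3.6,"turn":0,"gripper":-1},
  {"dx":-0.15,"dy":0.18,"dz":3.6,"turn":0,"gripper":-1},
])

```text
time: 28.05
ee_pos: [0.5598, -0.184, 0.063]
ee_rot: [3.141, -0.001, 0.146]
contact_force: [0.0, 0.9, -3.2]
width: 0.0298
```

Underside at about 44 mm, with no added force (−3.2 N is the caul's weight), so both pin tips are in. I'll carry on down.

Call:
move_arm([
  {"dx":0,"dy":0,"dz":0.3,"turn":0,"gripper":-1},
  {"dx":0,"dy":0,"dz":0.5,"turn":0,"gripper":-1},
  {"dx":0,"dy":0,"dz":0.7,"turn":0,"gripper":-1},
  {"dx":0,"dy":0,"dz":0.9,"turn":0,"gripper":-1},
  {"dx":0,"dy":0,"dz":1,"turn":0,"gripper":-1},
  {"dx":0,"dy":0,"dz":1,"turn":0,"gripper":-1},
])

```text
time: 28.65
ee_pos: [0.5594, -0.184, 0.0525]
ee_rot: [-3.142, 0.0, 0.146]
contact_force: [-0.0, -0.2, -3.6]
width: 0.0298
```

Call:
move_arm([
  {"dx":0,"dy":0,"dz":0.2,"turn":0,"gripper":-1},
  {"dx":0,"dy":0,"dz":0.35,"turn":0,"gripper":-1},
  {"dx":0,"dy":0,"dz":0.45,"turn":0,"gripper":-1},
  {"dx":0,"dy":0,"dz":0.55,"turn":0,"gripper":-1},
  {"dx":0,"dy":0,"dz":0.6,"turn":0,"gripper":-1},
  {"dx":0,"dy":0,"dz":0.6,"turn":0,"gripper":-1},
])

```text
time: 29.25
ee_pos: [0.5596, -0.184, 0.0468]
ee_rot: [3.141, -0.0, 0.146]
contact_force: [0.3, -0.9, -2.5]
width: 0.0297
```

Call:
move_arm([
  {"dx":0,"dy":0,"dz":0.05,"turn":0,"gripper":-1},
  {"dx":0,"dy":0,"dz":0.1,"turn":0,"gripper":-1},
  {"dx":0,"dy":0,"dz":0.15,"turn":0,"gripper":-1},
  {"dx":0,"dy":0,"dz":0.15,"turn":0,"gripper":-1},
])

```text
time: 29.65
ee_pos: [0.5596, -0.184, 0.0467]
ee_rot: [3.141, -0.0, 0.146]
contact_force: [-2.8, 1.4, 10.0]
width: 0.0298
```

Contact at 10 N with the TCP at 46.7 mm, the expected seated height. I'll let go and back off.

Call:
move_arm([
  {"dx":0,"dy":0,"dz":-0.05,"turn":0,"gripper":-1},
  {"dx":0,"dy":0,"dz":-0.05,"turn":0,"gripper":0.2},
  {"dx":0,"dy":0,"dz":-0.05,"turn":0,"gripper":0.5},
  {"dx":0,"dy":0,"dz":-0.05,"turn":0,"gripper":0.5},
  {"dx":0,"dy":0,"dz":-1,"turn":0,"gripper":0.5},
  {"dx":0,"dy":0,"dz":-4,"turn":0,"gripper":0.5},
  {"dx":0,"dy":0,"dz":-9,"turn":0,"gripper":1},
  {"dx":-4,"dy":0,"dz":-14,"turn":0,"gripper":1},
  {"dx":-8,"dy":0,"dz":-18,"turn":0,"gripper":1},
  {"dx":-8,"dy":0,"dz":-18,"turn":0,"gripper":1},
  {"dx":-8,"dy":0,"dz":-18,"turn":0,"gripper":1},
  {"dx":-8,"dy":0,"dz":-18,"turn":0,"gripper":1},
])

```text
time: 30.85
ee_pos: [0.4812, -0.1955, 0.2255]
ee_rot: [3.141, -0.002, 0.146]
contact_force: [0.7, 0.5, -0.5]
width: 0.0879
```

Run:
```python
from h import *
ims=[]
for n in ('side','scene'):
    p=viewer.camera(n); m=outline_of(p,'caul')[0]['mask']; x,f=fit('caul',[(p,m)],(.56,-.184,.146),.028); print(n,x.round(4),round(f,3))
    v,u=np.where(m); c=p['frame'][max(v.min()-15,0):v.max()+20,max(u.min()-15,0):u.max()+15,::-1]
    ims.append(cv2.resize(c,(600,int(c.shape[0]*600/c.shape[1]))))
im=np.vstack(ims); s=min(1,600/im.shape[0]); cv2.imwrite('pics/final.png',cv2.resize(im,None,fx=s,fy=s))
o=get_obs(); print(o['time'],o['contact_force'],o['ee_pos'])
```

```text
side [ 0.5616 -0.1858  0.1425] 0.033
scene [ 0.5571 -0.1848  0.1435] 0.032
31.05 [ 0.45778331  0.47442505 -0.23022389] [ 0.48093987 -0.19493871  0.22401462]
```

View pics/final.png

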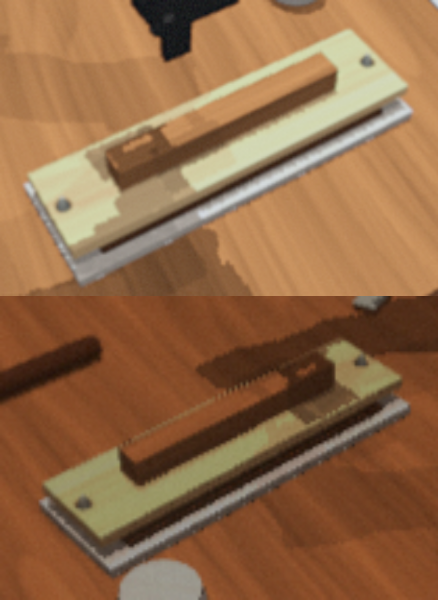

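Both pins stand out through the caul's holes ((63,205) and (367,61) in the upper crop, (83,503) and (361,361) in the lower). The caul lies level, and its fit matches the board pose to 1–2 mm in each camera. I'll hand in.

```bash
python3 -c "
from workcell import manip
print(manip.close_job())"
```

```text
the job is handed in; nothing more can be done
None
```

I set the spindle, square and octagon on their crosses, lowered the ribbed caul over both dowel pins, let go and handed the job in at about 31 s of the 106 s allowed. The hand-in gave no verdict.

- **Tiles:** The last wrist picture before the caul went on showed all three flat, centred to about 2–3 mm and square within about 0.03 rad.
- **Caul:** Contact came at the expected seated height, with about 10 N on the tool. Both pins show through the holes, and the caul looks level. The outline fits put it within 1–2 mm of the board in both fixed cameras.
- **Left alone:** The arm kept clear of the hammer, chisel and tin; I did not re-measure their positions afterwards.
- **Disagreements:** The two fixed cameras differ by about 4 mm in absolute position, which is a calibration offset. I therefore relied on relative and wrist-camera measurements.

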